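# Ratchet down the lid press of a pressure vessel

## Robot

A 7-joint arm with a two-finger parallel gripper is mounted at the origin on the work surface. World frame = base frame: x ahead of the robot, y to its left, z up, the work surface at z = 0. Lengths are in mm, angles in rad, forces in N, time in s.
With the tool pointing down it reaches from about 425 to 975 mm from the base axis. Payload 16.7 kg.
Tool frame: the origin (TCP) lies at the very end of the fingers, on their centre line; the grasp point (between the pads) lies 19 mm behind it; z points along the fingers, y is the direction in which the jaws open and shut (so a half turn about z gives the same grasp; the last joint's range is limited). The gripper opens to 85 mm and grips with 20 to 120 N. Pads are 22 mm wide; open, the fingers measure 114 mm over their backs; the gripper's body (76 mm by 85 mm) begins 54 mm behind the grasp point. The pads swing forward as they close: fully open they stand 13 mm farther back than shut.
Start: joints at [0.959, 0.426, 0.074, 1.606, -0.034, 1.111, -0.067], TCP at [301.322, -603.971, 231.302] pointing down, gripper open.
Joint ranges: [-2.85, 2.85], [-0.5, 2.14], [-1.23, 1.37], [0.21, 2.46], [-1.02, 4.16], [0.16, 2.05], [-2.73, 2.73]. Speed limits (rad/s): [1.89, 1.89, 2.39, 2.39, 3.01, 3.01, 3.01].

## Interface

Orientations are given as a 3x3 rotation matrix whose columns are the frame's x, y, z axes.
In Python, from bench import ctrl gives the robot as it stands. The module is installed in compiled form; this text tells all that it offers. Calls block until the motion is done:
- ctrl.goto(position, orientation): joint-space move of the TCP to a pose.
- ctrl.move_straight(position, velocity=150, orientation=None): straight line of the TCP; orientation=None keeps the orientation; velocity is the mean speed in mm/s.
- ctrl.set_joints(angles): joint-space move.
- ctrl.grip(opening): finger opening in mm; the grip force is fixed at half the most; returns when the fingers have stopped.
- ctrl.hold(seconds).
- ctrl.inverse_kinematics(position, orientation): joint angles nearest the present ones, or None.
- ctrl.get_state(): the state.
- ctrl.camera(name): name is "scene" or "top"; returns (picture, depth): 420x560x3 uint8, blue, green, red; 420x560 float32, mm along the optical axis (not along the pixel's ray), 0 where there is no reading.
- ctrl.calibration(name): a dict with "vertical_fov" (degrees; the focal length in pixels is half the picture's height over the tangent of half this angle, whatever the lens; pixels are square), "cx", "cy" (the principal point, pixels), "k1" (the pictures are not rectified: a ray, as slopes to the right and down, at radius r is drawn at 1 + k1 r^2 times it, then the intrinsics apply), "R" (3x3) and "t" (3): a world point X has camera coordinates R X + t. Camera axes: x right, y down, z forward; pixel columns grow to the right and rows downward; lengths in mm; the calibration is good to about 2 mm. A picture is of the moment at which its call begins. calibration takes no time and is no camera call.
A pose or a line that the arm cannot do raises ctrl.MotionError and nothing moves.
- ctrl.sign_off(): hands the job in, once; it reports no verdict.
The state is a dict: "time": time; "joint_pos": joint angles; "qd": joint speeds; "joint_efforts": joint torques, N m; "tool_pos": TCP position; "tcp_rot": TCP orientation; "contact_force": force on the tool from outside, world axes, zero at the start; "ft_torque": the same for the moment, N m; "opening": finger opening in mm.
Only numpy, scipy, OpenCV 4.12 (cv2) and the standard library are available. Lean on these libraries where they do the work, as an engineer would, in place of code of your own. Each camera call takes 0.05 s, during which the arm holds its last target.

## Task

Tighten the clamp bolt of the three-pillar press (the one over the steel vessel) with the ratchet handle that is already on it: swing the handle back and forth between the pillars, clockwise from above tightens, until the bolt is fully home and its foot is pressed on the vessel's lid, then let go. Leave the handle of the two-pillar press alone.

Things in the scene. Friction and masses are not known exactly. Their poses are not given: they have to be found in the camera images.
- press: Press to tighten, fixed: grey base 170 mm across, three pillars on a 62 mm radius, nuts up to 139 mm high, over a steel vessel. It may stand left or right of the two-pillar press with a glass jar. Origin: base centre on the bench, on the vertical bolt axis, z up. At mid-swing its handle points along the press's own -x (towards the robot); it swings 0.8 rad either side, to a pillar.
- ratchet_grip (a point): Centre of the upright black round grip (24 mm wide, 42 mm tall, centre 158 mm above the bench) at the end of this press's handle, 125 mm from the bolt axis; bar below it: top 132 mm, 16 mm wide. Grip does not spin; handle stays where left. Clockwise (from above) it takes the bolt along after up to 0.4 rad of free play, about 4 N; counter-clockwise it clicks back freely.
- bolt (a joint): Turn of the clamp bolt, rad, growing clockwise from above; only the ratchet turns it. Starts at 0 to 0.8; fully home at its firm stop, 3.5, after two to four swings. The dark foot under the deck comes down 3 mm per rad and meets the vessel's lid there. A thin black pointer on top of the ratchet head turns with the bolt.
- spare_grip (a point): Centre of the same kind of grip on the handle of the two-pillar press (rectangular deck, glass jar under it): 24 mm wide, 158 mm above the bench. Not to be moved.

How it is judged:
By the outcome, as a careful person would: the job done as asked, in the order asked, and still so for the second after the job is handed in, with the robot touching nothing.
It also fails if it takes over 58 s, if anything falls off the work surface, if the arm or the gripper's body presses on something with over 40 N, if the wrist force passes 120 N, or if a joint passes its speed limit or range.

## Working session

There is one attempt and no reset: what is moved stays moved. The work goes in short steps, each a Python script; the robot and the scene stay as the last script left them, time stands still between calls to the robot, and variables do not carry over. Pictures are saved under pics/ and viewed, and the job is handed in when it is done.

```bash
mkdir -p pics
python3 - <<'E'
from bench import ctrl
import cv2,numpy as np
for n in("scene","top"):
    p,d=ctrl.camera(n); cv2.imwrite(f"pics/{n}0.png",p); np.save(f"pics/{n}0d.npy",d); c=ctrl.calibration(n); print(n,c)
s=ctrl.get_state(); print(s['time'],s['tool_pos'],s['tcp_rot'],s['opening'],s['contact_force'])
E
```

```text
scene {'vertical_fov': 52.79956596089099, 'cx': 285.56713880876794, 'cy': 209.59532913532075, 'k1': -0.05312555371458489, 'R': array([[-0.14986454,  0.98862156, -0.0129629 ],
       [ 0.86084121,  0.12402321, -0.49352877],
       [-0.48630548, -0.08512146, -0.86963286]]), 't': array([  92.62711304, -408.84569855, 1325.13371637])}
top {'vertical_fov': 49.295566313996375, 'cx': 276.5781820450701, 'cy': 202.82131978134694, 'k1': 0.027588394358953418, 'R': array([[-5.34880894e-03, -9.99985694e-01, -4.59004092e-05],
       [-9.95484512e-01,  5.32908288e-03, -9.47744027e-02],
       [ 9.47732915e-02, -4.61237026e-04, -9.95498775e-01]]), 't': array([ -7.42295992, 553.52101419, 939.97155574])}
0.1 [ 301.14507591 -603.71548386  230.70339994] [[ 8.94858674e-01  4.46349206e-01 -5.83540491e-04]
 [ 4.46349577e-01 -8.94858170e-01  9.54107506e-04]
 [-9.63208488e-05 -1.11425443e-03 -9.99999375e-01]] 85.3680563428486 [ 0.60796378  0.23283196 -0.80530005]
```

View pics/scene0.png

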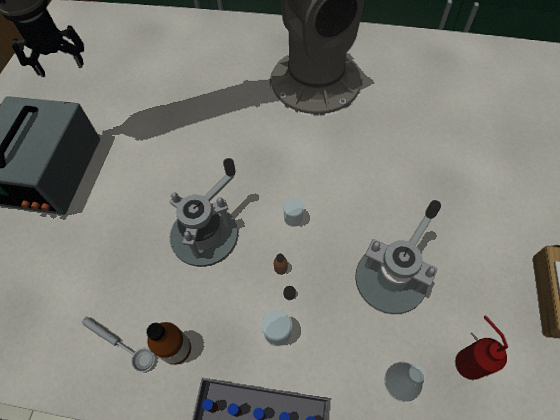

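View pics/top0.png

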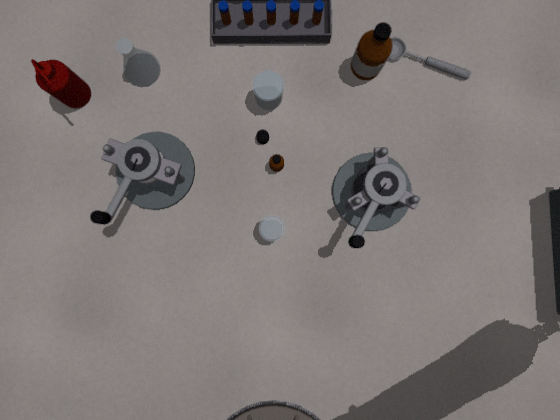

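The three-pillar press is at about (385,185) in the top view and (195,210) in the scene view, with its grip at (357,241) and (229,167). The two-pillar press is on the other side, at about (138,160) in the top view.

```bash
cat > h.py <<'E'
import numpy as np,cv2
from bench import ctrl
def K(n):
    c=ctrl.calibration(n); f=210/np.tan(np.radians(c['vertical_fov']/2)); return c,f
def ray(n,u,v):
    c,f=K(n); M=np.array([[f,0,c['cx']],[0,f,c['cy']],[0,0,1.]])
    p=cv2.undistortPoints(np.array([[[u,v]]],float),M,np.array([c['k1'],0,0,0.]))[0,0]
    R=np.array(c['R']);t=np.array(c['t']); return -R.T@t, R.T@np.array([p[0],p[1],1.])
def plane(n,u,v,z):
    o,d=ray(n,u,v); return o+d*(z-o[2])/d[2]
def pix(n,X):
    c,f=K(n); M=np.array([[f,0,c['cx']],[0,f,c['cy']],[0,0,1.]])
    p,_=cv2.projectPoints(np.array([X],float),cv2.Rodrigues(np.array(c['R']))[0],np.array(c['t']),M,np.array([c['k1'],0,0,0.])); return p[0,0]
def tri(a,b):
    A=[];r=[]
    for n,(u,v) in (a,b):
        o,d=ray(n,u,v); d=d/np.linalg.norm(d); P=np.eye(3)-np.outer(d,d); A.append(P); r.append(P@o)
    X=np.linalg.lstsq(np.vstack(A),np.hstack(r),rcond=None)[0]
    return X,[np.linalg.norm(P@X-q) for P,q in zip(A,r)]
def blob(img,x0,y0,x1,y1,thr):
    m=(img[y0:y1,x0:x1].max(2)<thr).astype(np.uint8)
    n,l,s,c=cv2.connectedComponentsWithStats(m); 
    return [(s[i].tolist()[4],(s[i][:4]+[x0,y0,0,0]).tolist(),(c[i]+[x0,y0]).round(1).tolist()) for i in range(1,n) if s[i][4]>15]
E
python3 - <<'E'
from h import *
T=cv2.imread('pics/top0.png');S=cv2.imread('pics/scene0.png')
print(blob(T,340,225,375,255,45)); print(blob(S,215,150,245,185,45))
a=cv2.resize(T[130:260,310:440],None,fx=4.5,fy=4.5,interpolation=cv2.INTER_CUBIC)
cv2.imwrite('pics/topz.png',a)
b=cv2.resize(S[145:275,155:275],None,fx=4.5,fy=4.5,interpolation=cv2.INTER_CUBIC)
cv2.imwrite('pics/scenez.png',b)
# base disc ellipse in top: greenish-grey mask
hsv=cv2.cvtColor(T,cv2.COLOR_BGR2HSV); print(hsv[215,345],hsv[205,400],hsv[260,420],T[215,345],T[205,400],T[260,420])
E
```

```text
[(157, [349, 235, 15, 13], [356.1, 241.3])]
[(146, [224, 159, 11, 17], [229.2, 167.0])]
[90 13 60] [135  14  36] [  0  11 139] [60 60 57] [36 34 35] [133 133 139]
```

```bash
sleep 1
```

```text
(no output)
```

View pics/topz.png

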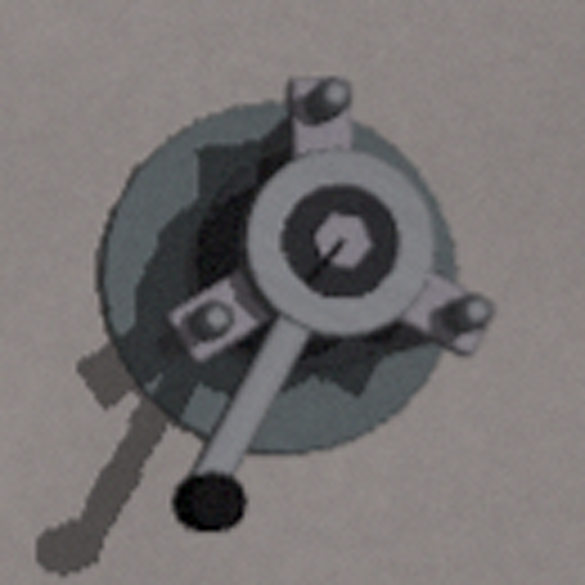

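View pics/scenez.png

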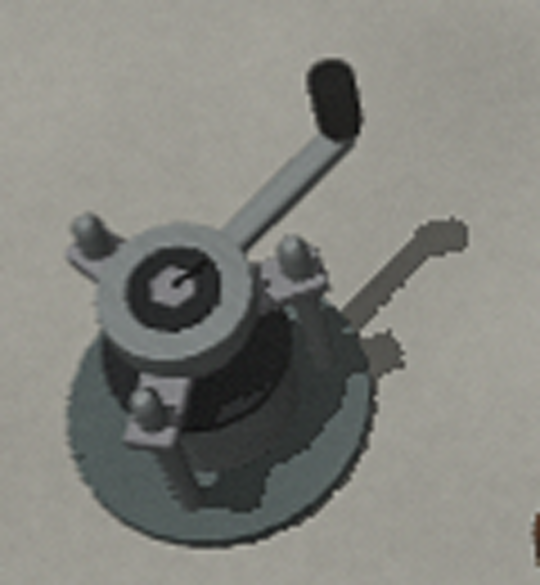

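Zoomed views. Top: hex centre at (342,242), nuts at (333,97), (212,318) and (473,312), and the pointer aims lower-left. Scene: hex at (172,285), nuts at (88,232), (293,252) and (148,405). I'll triangulate these.

Run:
```python
from h import *
def tz(a,b): return (310+(a+.5)/4.5-.5,130+(b+.5)/4.5-.5)
def sz(a,b): return (155+(a+.5)/4.5-.5,145+(b+.5)/4.5-.5)
np.set_printoptions(precision=1,suppress=True)
h=tri(('top',tz(342,242)),('scene',sz(172,285)));print('hex',h)
g=tri(('top',(356.1,241.3)),('scene',(229.2,167.0)));print('grip',g)
# nut tops
N=[]
for n,a,b in(('back',(335,93),(147,395)),('left(robot)',(212,316),(293,243)),('right',(475,306),(87,222))):
    X=tri(('top',tz(*a)),('scene',sz(*b)));N.append(X[0]);print(n,X)
# base
T=cv2.imread('pics/top0.png');
b,gg,r=[T[...,i].astype(int) for i in range(3)]
m=((gg-r>=1)&(b-r>=0)).astype(np.uint8);m[:, :310]=0;m[:,440:]=0;m[:130]=0;m[260:]=0
cs,_=cv2.findContours(cv2.morphologyEx(m,cv2.MORPH_OPEN,np.ones((3,3))),cv2.RETR_EXTERNAL,cv2.CHAIN_APPROX_NONE)
c=np.vstack(cs); (cx,cy),R=cv2.minEnclosingCircle(c);print('base circ',cx,cy,R,plane('top',cx,cy,10), plane('top',cx+R,cy,10)-plane('top',cx,cy,10))
N=np.array(N);A=np.c_[2*N[:,:2],np.ones(3)];s=np.linalg.solve(A,(N[:,:2]**2).sum(1));print('pillar circ',s[:2],np.sqrt(s[2]+s[:2]@s[:2]))
for P in N: d=P[:2]-s[:2];print('ang',np.arctan2(d[1],d[0]),np.hypot(*d))
for C in(h[0][:2],s[:2]):
  d=g[0][:2]-C;print('grip ang',np.arctan2(d[1],d[0]),np.hypot(*d))
for z in(140,158,180):print(z,plane('top',356.1,241.3,z),plane('scene',229.2,167,z))
```

```text
hex (array([ 578.6, -214.8,  134.5]), [np.float64(0.5014064427333568), np.float64(0.5014064427329465)])
grip (array([ 470.2, -153.3,  153. ]), [np.float64(1.0982493721969153), np.float64(1.0982493721969662)])
back (array([ 641. , -211.7,  136.9]), [np.float64(1.8123929500423464), np.float64(1.8123929500421239)])
left(robot) (array([ 547.7, -159.6,  137. ]), [np.float64(0.4461117171602571), np.float64(0.4461117171599413)])
right (array([ 550.9, -267.1,  138.1]), [np.float64(1.4835784457197438), np.float64(1.4835784457196528)])
base circ 371.2941589355469 191.9530792236328 39.56658172607422 [ 577.4 -214.1   10. ] [ -0.5 -84.7   0. ]
pillar circ [ 579.4 -212.4] 61.613625563501294
ang 0.012229035505552543 61.61362556350068
ang 2.1117436798047438 61.61362556350132
ang -2.051002480433991 61.61362556350165
grip ang 2.625543473429264 124.62424119377069
grip ang 2.6452619583541637 124.11473705512492
140 [ 470.5 -156.7  140. ] [ 461.4 -155.8  140. ]
158 [ 470.4 -153.6  158. ] [ 473.6 -150.8  158. ]
180 [ 470.1 -149.7  180. ] [ 488.5 -144.6  180. ]
```

Measured: the axis is at about (578.5, −213.8), the pillar radius comes out at 61.6 (62 given), the grip radius 124.6 (125 given), and press yaw is about +0.02. The handle is now near its clockwise end, at −0.53 from mid-swing. Next I'll check IK along the whole arc.

```bash
cat >> h.py <<'E'
C=np.array([578.8,-213.8]); YAW=0.024; RAD=125.
def ori(th,flip=1):
    t=np.array([-np.sin(th),np.cos(th),0])*flip; z=np.array([0,0,-1.]); return np.column_stack([np.cross(t,z),t,z])
def gp(th,z=140): return np.array([C[0]+RAD*np.cos(th),C[1]+RAD*np.sin(th),z])
E
python3 - <<'E'
from h import *
np.set_printoptions(precision=2,suppress=True)
for f in(1,-1):
  for th in(2.36,2.63,3.16,3.96):
    q=ctrl.inverse_kinematics(gp(th),ori(th,f)); print(f,th,None if q is None else np.array(q))
print(np.array(ctrl.get_state()['joint_pos']))
E
```

```text
1 2.36 [ 0.12  0.26 -0.    2.07  0.    0.81 -2.23]
1 2.63 [ 0.2   0.25 -0.02  2.09  0.01  0.8  -1.91]
1 3.16 [ 0.36  0.26 -0.05  2.07  0.02  0.81 -1.25]
1 3.96 [ 0.54  0.38 -0.12  1.9   0.06  0.87 -0.36]
-1 2.36 [ 0.55  0.3  -0.5   2.04  0.19  0.84  0.73]
-1 2.63 [ 0.63  0.28 -0.51  2.07  0.19  0.83  1.07]
-1 3.16 [ 0.81  0.31 -0.57  2.05  0.22  0.85  1.7 ]
-1 3.96 [ 1.22  0.58 -1.03  1.86  0.57  1.03  2.34]
[ 0.96  0.43  0.07  1.61 -0.03  1.11 -0.07]
```

Run:
```python
from h import *
np.set_printoptions(precision=1,suppress=True)
th=2.632
p=gp(th,240); p[:2]=(470.0,-153.2)
ctrl.goto(p,ori(th)); s=ctrl.get_state();print(s['time'],s['tool_pos'],s['contact_force'])
for n in("scene","top"):
    im,d=ctrl.camera(n); cv2.imwrite(f"pics/{n}1.png",im)
S=cv2.imread('pics/scene1.png')
cv2.imwrite('pics/scene1z.png',cv2.resize(S[100:240,150:300],None,fx=4,fy=4))
```

```text
1.8583 [ 470.  -153.9  240. ] [ 0.  -0.   0.1]
```

View pics/scene1z.png

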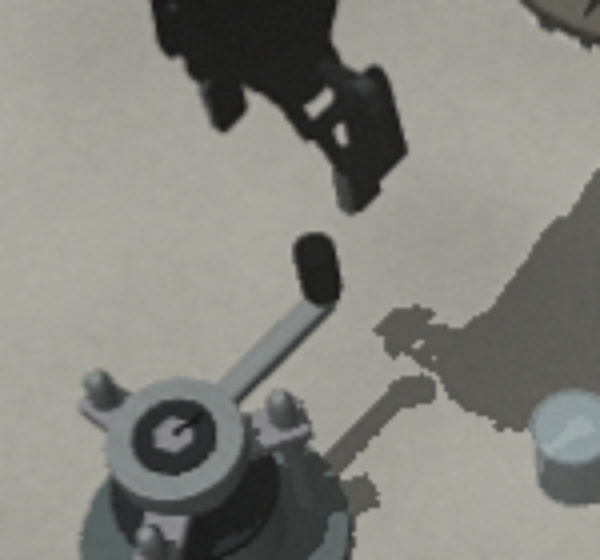

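The open fingers straddle the grip: the tips are at zoom (225,120) and (355,205), with the grip between them at (318,268). I'll descend and grip it.

Run:
```python
from h import *
np.set_printoptions(precision=1,suppress=True)
def st(l): s=ctrl.get_state();print(l,round(s['time'],2),s['tool_pos'],s['contact_force'],s['ft_torque'],round(s['opening'],1))
th=2.632
ctrl.move_straight([470,-153.2,141],velocity=120,orientation=ori(th)); st('down')
ctrl.grip(20); st('grip')
for n in("scene","top"):
    im,d=ctrl.camera(n); cv2.imwrite(f"pics/{n}2.png",im)
S=cv2.imread('pics/scene2.png')
cv2.imwrite('pics/scene2z.png',cv2.resize(S[100:240,150:300],None,fx=4,fy=4))
```

```text
down 2.93 [ 470.4 -153.3  141.6] [-0.1  0.2  0.2] [ 0. -0. -0.] 85.5
grip 3.52 [ 470.1 -153.2  141.3] [-2.6  1.1  5.6] [ 0.2  0.3 -0. ] 22.5
```

View pics/scene2z.png

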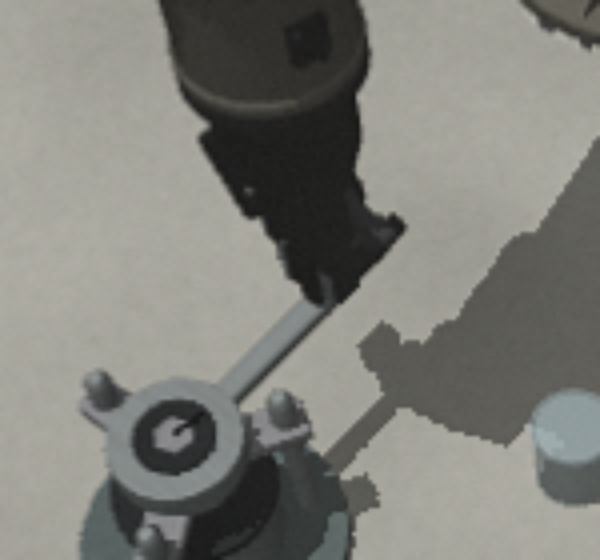

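The grip is held (22.5 mm opening, only a few N). Next is the free counter-clockwise swing, in steps with a force check on each.

```bash
cat >> h.py <<'E'
def here():
    s=ctrl.get_state(); p=np.array(s['tool_pos']); d=p[:2]-C
    th=np.arctan2(d[1],d[0])%(2*np.pi); f=np.array(s['contact_force'])
    t=np.array([-np.sin(th),np.cos(th)]); r=np.array([np.cos(th),np.sin(th)])
    return dict(t=round(s['time'],2),th=round(th,3),r=round(np.hypot(*d),1),Ft=round(f[:2]@t,1),Fr=round(f[:2]@r,1),Fz=round(f[2],1),op=round(s['opening'],1),s=s)
def show(h): print({k:float(v) for k,v in h.items() if k!='s'})
def swing(th0,th1,step=0.15,v=130,lim=25,z=141,ref=0.0):
    n=max(1,int(np.ceil(abs(th1-th0)/step))); th=th0; sg=np.sign(th1-th0)
    for a in np.linspace(th0,th1,n+1)[1:]:
        ctrl.move_straight(gp(a,z),velocity=v,orientation=ori(a)); th=a
        h=here(); show(h)
        if -sg*h['Ft']>lim: print('LIMIT at cmd',round(a,3)); break
        if abs(h['Fr'])>50 or abs(h['Fz'])>50: print('SIDE FORCE'); break
    return th
E
python3 - <<'E'
from h import *
show(here())
print(swing(2.632,3.80))
E
```

```text
{'t': 3.62, 'th': 2.633, 'r': 124.5, 'Ft': -0.2, 'Fr': 3.4, 'Fz': 6.0, 'op': 22.6}
{'t': 3.92, 'th': 2.781, 'r': 124.6, 'Ft': -1.2, 'Fr': -1.9, 'Fz': 3.9, 'op': 22.4}
{'t': 4.22, 'th': 2.924, 'r': 124.7, 'Ft': 0.2, 'Fr': 0.6, 'Fz': 6.6, 'op': 22.5}
{'t': 4.53, 'th': 3.07, 'r': 124.8, 'Ft': -0.1, 'Fr': 2.8, 'Fz': 9.3, 'op': 22.5}
{'t': 4.83, 'th': 3.216, 'r': 125.0, 'Ft': 0.6, 'Fr': 4.3, 'Fz': 10.3, 'op': 22.9}
{'t': 5.12, 'th': 3.363, 'r': 125.1, 'Ft': 0.3, 'Fr': 6.7, 'Fz': 12.8, 'op': 22.5}
{'t': 5.42, 'th': 3.512, 'r': 125.3, 'Ft': 2.7, 'Fr': 8.0, 'Fz': 10.8, 'op': 22.5}
{'t': 5.72, 'th': 3.657, 'r': 125.5, 'Ft': 0.3, 'Fr': 8.4, 'Fz': 11.7, 'op': 22.4}
{'t': 6.03, 'th': 3.804, 'r': 125.7, 'Ft': -0.7, 'Fr': 9.9, 'Fz': 10.7, 'op': 22.4}
3.8
```

Run:
```python
from h import *
print(swing(3.80,3.98,step=0.03,lim=12))
```

```text
{'t': 6.28, 'th': 3.827, 'r': 125.7, 'Ft': 0.8, 'Fr': 9.3, 'Fz': 10.1, 'op': 22.9}
{'t': 6.53, 'th': 3.853, 'r': 125.8, 'Ft': 0.7, 'Fr': 11.1, 'Fz': 10.4, 'op': 22.9}
{'t': 6.78, 'th': 3.879, 'r': 125.8, 'Ft': 1.7, 'Fr': 9.5, 'Fz': 10.0, 'op': 22.8}
{'t': 7.03, 'th': 3.905, 'r': 125.8, 'Ft': 1.7, 'Fr': 9.9, 'Fz': 8.3, 'op': 22.5}
{'t': 7.28, 'th': 3.931, 'r': 125.9, 'Ft': 0.9, 'Fr': 9.6, 'Fz': 10.1, 'op': 22.7}
{'t': 7.53, 'th': 3.956, 'r': 125.9, 'Ft': -0.8, 'Fr': 10.2, 'Fz': 8.9, 'op': 22.6}
{'t': 7.78, 'th': 3.975, 'r': 126.0, 'Ft': -5.4, 'Fr': 10.1, 'Fz': 13.5, 'op': 22.6}
3.98
```

The stop is at about 3.965, as predicted. Now the first tightening stroke.

Run:
```python
from h import *
a=swing(3.965,2.41,step=0.16,lim=20)
T,_=ctrl.camera('top'); cv2.imwrite('pics/top3.png',T); cv2.imwrite('pics/top3z.png',cv2.resize(T[130:260,310:440],None,fx=4.5,fy=4.5,interpolation=cv2.INTER_CUBIC))
```

```text
{'t': 8.09, 'th': 3.808, 'r': 125.7, 'Ft': 2.3, 'Fr': 10.0, 'Fz': 7.6, 'op': 22.7}
{'t': 8.4, 'th': 3.651, 'r': 125.5, 'Ft': 3.9, 'Fr': 8.6, 'Fz': 8.2, 'op': 22.6}
{'t': 8.71, 'th': 3.495, 'r': 125.3, 'Ft': 3.9, 'Fr': 7.0, 'Fz': 7.9, 'op': 22.6}
{'t': 9.02, 'th': 3.338, 'r': 125.1, 'Ft': 4.3, 'Fr': 6.1, 'Fz': 8.5, 'op': 22.5}
{'t': 9.32, 'th': 3.181, 'r': 125.0, 'Ft': 3.4, 'Fr': 2.6, 'Fz': 7.4, 'op': 22.5}
{'t': 9.63, 'th': 3.024, 'r': 124.8, 'Ft': 4.0, 'Fr': 0.8, 'Fz': 6.8, 'op': 22.8}
{'t': 9.94, 'th': 2.872, 'r': 124.7, 'Ft': 3.4, 'Fr': -1.7, 'Fz': 6.2, 'op': 22.9}
{'t': 10.25, 'th': 2.72, 'r': 124.5, 'Ft': 2.7, 'Fr': -3.0, 'Fz': 7.3, 'op': 22.5}
{'t': 10.56, 'th': 2.565, 'r': 124.5, 'Ft': 3.2, 'Fr': -2.0, 'Fz': 8.3, 'op': 22.5}
{'t': 10.87, 'th': 2.409, 'r': 124.4, 'Ft': 3.0, 'Fr': -2.9, 'Fz': 7.6, 'op': 22.8}
```

View pics/top3z.png

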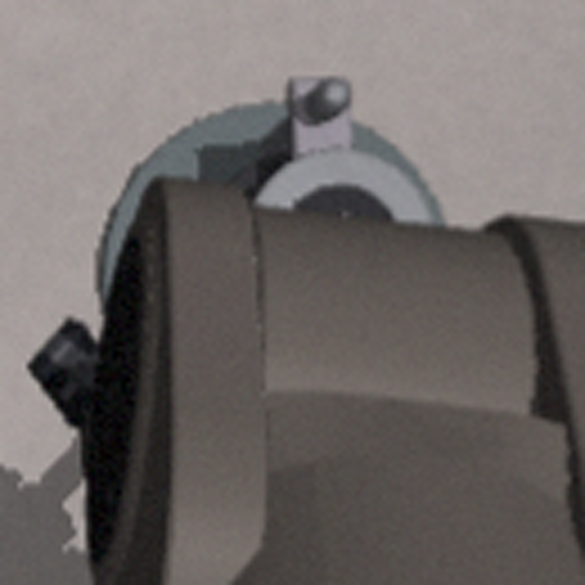

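The arm hides the hex in the top view, and only a dark speck shows at (345,213). I'll read the pointer in the scene view, then take the next stroke.

Run:
```python
from h import *
T,_=ctrl.camera('scene'); cv2.imwrite('pics/s4.png',T); cv2.imwrite('pics/s4z.png',cv2.resize(T[145:275,155:275],None,fx=4.5,fy=4.5,interpolation=cv2.INTER_CUBIC))
swing(2.41,3.965,step=0.4,lim=20)
T,_=ctrl.camera('scene'); cv2.imwrite('pics/s5z.png',cv2.resize(T[145:275,155:275],None,fx=4.5,fy=4.5,interpolation=cv2.INTER_CUBIC))
```

```text
{'t': 11.51, 'th': 2.803, 'r': 124.6, 'Ft': 1.7, 'Fr': -2.6, 'Fz': 7.3, 'op': 23.0}
{'t': 12.05, 'th': 3.191, 'r': 125.0, 'Ft': 1.1, 'Fr': 1.0, 'Fz': 10.2, 'op': 22.5}
{'t': 12.59, 'th': 3.581, 'r': 125.4, 'Ft': 0.7, 'Fr': 4.4, 'Fz': 11.6, 'op': 22.7}
{'t': 13.13, 'th': 3.97, 'r': 125.9, 'Ft': 0.8, 'Fr': 7.0, 'Fz': 10.7, 'op': 22.8}
```

View pics/s4z.png

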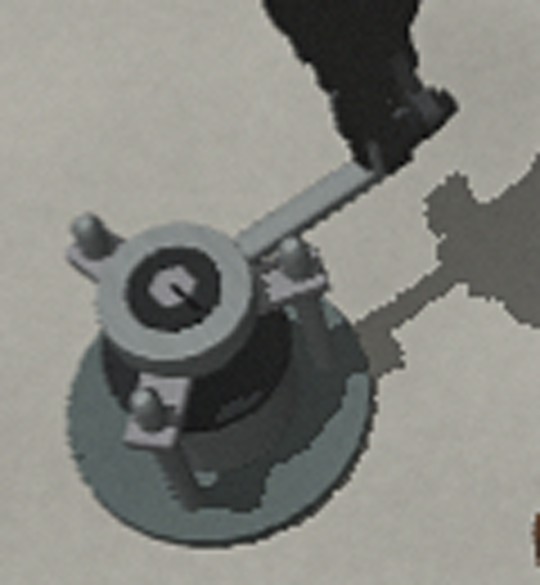

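View pics/s5z.png

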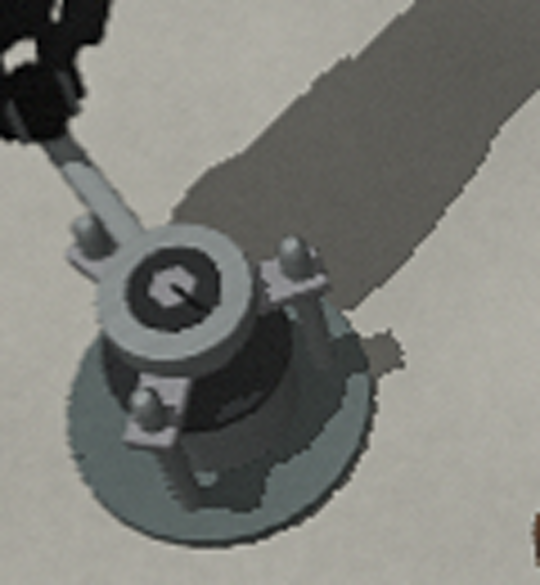

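The pointer turned clockwise from (208,263) to (198,310) about the hex at (172,285), and it stayed put during the back swing. Now stroke 2.

```bash
cat >> h.py <<'E'
def sz(a,b): return (155+(a+.5)/4.5-.5,145+(b+.5)/4.5-.5)
def ptr(a,b,c=(172,285)):
    d=(plane('scene',*sz(a,b),137)-plane('scene',*sz(*c),137))[:2]; return np.arctan2(d[1],d[0])
def snap(f):
    T,_=ctrl.camera('scene'); cv2.imwrite(f,cv2.resize(T[145:275,155:275],None,fx=4.5,fy=4.5,interpolation=cv2.INTER_CUBIC))
E
python3 - <<'E'
from h import *
print('ptr',ptr(208,263),ptr(198,310))
swing(3.965,2.39,step=0.16,lim=15)
snap('pics/s6z.png')
E
```

```text
ptr 2.3637381079712876 0.941372201741678
{'t': 13.49, 'th': 3.808, 'r': 125.8, 'Ft': 4.6, 'Fr': 5.9, 'Fz': 7.0, 'op': 22.4}
{'t': 13.8, 'th': 3.65, 'r': 125.5, 'Ft': 4.4, 'Fr': 4.5, 'Fz': 7.0, 'op': 22.5}
{'t': 14.11, 'th': 3.492, 'r': 125.3, 'Ft': 3.7, 'Fr': 3.2, 'Fz': 8.7, 'op': 22.1}
{'t': 14.42, 'th': 3.334, 'r': 125.2, 'Ft': 3.8, 'Fr': 2.1, 'Fz': 8.4, 'op': 22.6}
{'t': 14.72, 'th': 3.176, 'r': 125.0, 'Ft': 4.2, 'Fr': 0.7, 'Fz': 7.3, 'op': 22.7}
{'t': 15.03, 'th': 3.018, 'r': 124.8, 'Ft': 3.6, 'Fr': -0.7, 'Fz': 7.5, 'op': 22.5}
{'t': 15.34, 'th': 2.86, 'r': 124.7, 'Ft': 3.7, 'Fr': -1.6, 'Fz': 6.6, 'op': 22.4}
{'t': 15.65, 'th': 2.702, 'r': 124.5, 'Ft': 3.5, 'Fr': -3.2, 'Fz': 6.4, 'op': 22.3}
{'t': 15.96, 'th': 2.544, 'r': 124.5, 'Ft': 3.0, 'Fr': -4.0, 'Fz': 7.2, 'op': 22.3}
{'t': 16.27, 'th': 2.396, 'r': 124.4, 'Ft': 7.8, 'Fr': -5.2, 'Fz': 11.9, 'op': 22.6}
```

View pics/s6z.png

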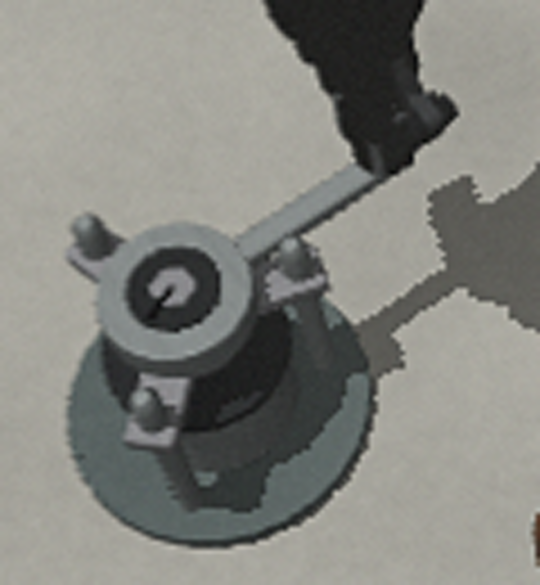

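Run:
```python
from h import *
print('ptr',ptr(150,317))
swing(2.39,3.965,step=0.4,lim=20)
print('tighten'); a=swing(3.965,2.40,step=0.08,lim=14)
print(a); snap('pics/s7z.png')
```

```text
ptr -0.3091124535564718
{'t': 16.86, 'th': 2.786, 'r': 124.6, 'Ft': 0.7, 'Fr': -3.0, 'Fz': 7.4, 'op': 22.5}
{'t': 17.41, 'th': 3.18, 'r': 125.0, 'Ft': 0.9, 'Fr': 1.4, 'Fz': 10.7, 'op': 22.7}
{'t': 17.95, 'th': 3.577, 'r': 125.5, 'Ft': 3.1, 'Fr': 4.1, 'Fz': 11.0, 'op': 22.4}
{'t': 18.49, 'th': 3.971, 'r': 126.0, 'Ft': 2.6, 'Fr': 6.9, 'Fz': 10.9, 'op': 22.7}
tighten
{'t': 18.74, 'th': 3.888, 'r': 125.9, 'Ft': 3.5, 'Fr': 6.0, 'Fz': 7.9, 'op': 22.6}
{'t': 18.99, 'th': 3.808, 'r': 125.8, 'Ft': 2.8, 'Fr': 6.7, 'Fz': 9.7, 'op': 22.8}
{'t': 19.24, 'th': 3.729, 'r': 125.7, 'Ft': 1.5, 'Fr': 5.7, 'Fz': 11.3, 'op': 22.6}
{'t': 19.49, 'th': 3.65, 'r': 125.6, 'Ft': 2.4, 'Fr': 5.9, 'Fz': 11.4, 'op': 22.5}
{'t': 19.74, 'th': 3.572, 'r': 125.4, 'Ft': 2.5, 'Fr': 6.5, 'Fz': 10.4, 'op': 22.5}
{'t': 19.99, 'th': 3.499, 'r': 125.3, 'Ft': 7.0, 'Fr': 3.5, 'Fz': 7.4, 'op': 22.8}
{'t': 20.24, 'th': 3.427, 'r': 125.2, 'Ft': 13.0, 'Fr': 2.4, 'Fz': 4.2, 'op': 22.9}
{'t': 20.49, 'th': 3.34, 'r': 125.1, 'Ft': 1.0, 'Fr': 3.3, 'Fz': 12.1, 'op': 22.7}
{'t': 20.74, 'th': 3.257, 'r': 125.1, 'Ft': 1.7, 'Fr': 2.1, 'Fz': 
[... 242 characters left out ...]
.9, 'Fz': 6.0, 'op': 22.5}
{'t': 21.74, 'th': 2.95, 'r': 124.7, 'Ft': 6.1, 'Fr': -2.2, 'Fz': 7.6, 'op': 22.6}
{'t': 21.99, 'th': 2.875, 'r': 124.6, 'Ft': 9.2, 'Fr': -2.7, 'Fz': 7.5, 'op': 22.3}
{'t': 22.24, 'th': 2.791, 'r': 124.6, 'Ft': 6.2, 'Fr': -3.6, 'Fz': 6.9, 'op': 22.7}
{'t': 22.49, 'th': 2.718, 'r': 124.5, 'Ft': 9.3, 'Fr': -4.2, 'Fz': 9.4, 'op': 22.5}
{'t': 22.74, 'th': 2.63, 'r': 124.5, 'Ft': 1.2, 'Fr': -4.5, 'Fz': 6.4, 'op': 22.3}
{'t': 22.99, 'th': 2.55, 'r': 124.5, 'Ft': 0.4, 'Fr': -5.6, 'Fz': 7.2, 'op': 22.8}
{'t': 23.24, 'th': 2.476, 'r': 124.5, 'Ft': 2.4, 'Fr': -5.4, 'Fz': 7.7, 'op': 22.7}
{'t': 23.49, 'th': 2.405, 'r': 124.5, 'Ft': 8.4, 'Fr': -6.3, 'Fz': 10.2, 'op': 22.5}
2.4
```

View pics/s7z.png

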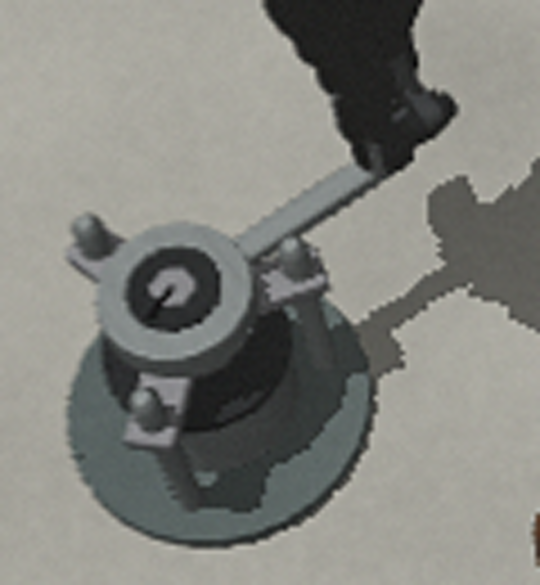

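The pointer didn't move in stroke 3. It is still at (150,317), while the push force repeatedly climbed to about 13 N and dropped. That looks like the bolt at its stop with the ratchet slipping over. I'll measure the pointer more precisely by fitting the dark line across the light hex.

```bash
cat >> h.py <<'E'
def pfit(f):
    g=cv2.imread(f,0); m=np.zeros_like(g); cv2.ellipse(m,(173,287),(24,21),0,0,360,255,-1)
    d=((g<75)&(m>0)).astype(np.uint8)
    n,l,s,c=cv2.connectedComponentsWithStats(d); i=1+np.argmax(s[1:,4]); ys,xs=np.where(l==i)
    vx,vy,x0,y0=cv2.fitLine(np.c_[xs,ys].astype(np.float32),cv2.DIST_L2,0,.01,.01).ravel()
    if (x0-173)*vx+(y0-287)*vy<0: vx,vy=-vx,-vy
    return len(xs),(round(float(x0)),round(float(y0))),ptr(x0+20*vx,y0+20*vy,(x0,y0)),ptr(x0,y0,(173,287))
E
python3 - <<'E'
from h import *
for f in('scenez','s4z','s5z','s6z','s7z'): print(f,pfit(f'pics/{f}.png'))
a=[cv2.imread(f'pics/{k}.png')[230:340,120:225] for k in('scenez','s4z','s6z','s7z')]
cv2.imwrite('pics/cmp.png',cv2.resize(np.hstack(a),None,fx=1.8,fy=1.8))
E
```

```text
scenez (361, (183, 288), np.float64(3.1100233772501116), np.float64(1.6242747897958387))
s4z (281, (184, 296), np.float64(2.2792937938245643), np.float64(0.9790821835667421))
s5z (294, (184, 296), np.float64(2.367809877353177), np.float64(1.0153659811068954))
s6z (308, (175, 296), np.float64(-1.091644996960694), np.float64(0.44284804205687217))
s7z (310, (175, 296), np.float64(-1.100278055051884), np.float64(0.4319789187796118))
```

View pics/cmp.png

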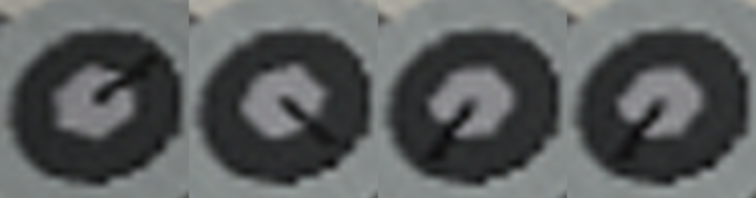

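The ring polluted that fit, so I'm not using it. The side-by-side crop shows the pointer clearly: start (100,97)→(155,55), after stroke 1 (284,98)→(335,145), after stroke 2 (470,102)→(430,165), and after stroke 3 (657,104)→(617,165).

Run:
```python
from h import *
for k,(r,t) in enumerate([((100,97),(155,55)),((284,98),(335,145)),((470,102),(430,165)),((657,104),(617,165))]):
    q=lambda p:((p[0]-189*k)/1.8+120,p[1]/1.8+230)
    a=ptr(*q(t),q(r)); print(round(a,3),'bolt if zero=-x:',round((np.pi+YAW-a)%(2*np.pi),3))
```

```text
2.484 bolt if zero=-x: 0.681
0.96 bolt if zero=-x: 2.206
-0.271 bolt if zero=-x: 3.437
-0.286 bolt if zero=-x: 3.452
```

The pointer reading gives about 3.45 against 3.5 (within reading error), it sits on a resisting stop, and it hasn't moved over a full stroke. I'll do one short confirming push to seat it, back off slightly to unload, let go and rise clear.

Run:
```python
from h import *
swing(2.40,3.6,step=0.4,lim=20)
print('push'); a=swing(3.6,2.45,step=0.06,lim=11)
snap('pics/s8z.png'); show(here())
b=swing(a,a+0.08,step=0.1,lim=20)
ctrl.grip(85); show(here())
ctrl.move_straight(gp(b,245),velocity=120,orientation=ori(b)); show(here())
```

```text
{'t': 23.99, 'th': 2.701, 'r': 124.6, 'Ft': -0.2, 'Fr': -4.1, 'Fz': 6.9, 'op': 22.4}
{'t': 24.45, 'th': 3.001, 'r': 124.8, 'Ft': 1.9, 'Fr': 0.1, 'Fz': 10.0, 'op': 22.9}
{'t': 24.9, 'th': 3.302, 'r': 125.1, 'Ft': 1.0, 'Fr': 3.1, 'Fz': 13.0, 'op': 22.7}
{'t': 25.35, 'th': 3.604, 'r': 125.5, 'Ft': 1.8, 'Fr': 5.3, 'Fz': 13.5, 'op': 22.4}
push
{'t': 25.6, 'th': 3.543, 'r': 125.4, 'Ft': 4.2, 'Fr': 5.6, 'Fz': 10.6, 'op': 22.5}
{'t': 25.85, 'th': 3.489, 'r': 125.3, 'Ft': 7.9, 'Fr': 4.1, 'Fz': 7.6, 'op': 22.7}
{'t': 26.1, 'th': 3.436, 'r': 125.2, 'Ft': 12.0, 'Fr': 3.6, 'Fz': 5.9, 'op': 22.8}
LIMIT at cmd 3.428
{'t': 26.15, 'th': 3.436, 'r': 125.3, 'Ft': 11.2, 'Fr': 3.4, 'Fz': 6.5, 'op': 22.6}
{'t': 26.4, 'th': 3.514, 'r': 125.3, 'Ft': 5.0, 'Fr': 4.2, 'Fz': 11.1, 'op': 22.6}
{'t': 27.02, 'th': 3.507, 'r': 125.0, 'Ft': -0.5, 'Fr': 0.6, 'Fz': -0.7, 'op': 85.0}
{'t': 28.04, 'th': 3.505, 'r': 125.3, 'Ft': -0.3, 'Fr': 0.4, 'Fz': -0.3, 'op': 84.8}
```

View pics/s8z.png

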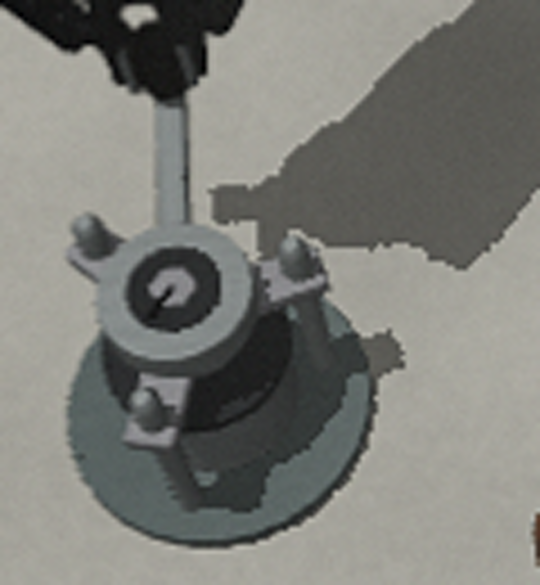

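Under an 11 N push the pointer shows no visible change, still at about (150,315). Now I'll move the arm aside and check with both cameras.

Run:
```python
from h import *
q=[0.959,0.426,0.074,1.606,-0.034,1.111,-0.067]
ctrl.set_joints(q); show(here())
T,_=ctrl.camera('top'); cv2.imwrite('pics/t9.png',T)
S,_=ctrl.camera('scene'); cv2.imwrite('pics/s9.png',S)
A=cv2.imread('pics/top0.png')
z=lambda I:cv2.resize(I[165:205,365:407],None,fx=9,fy=9,interpolation=cv2.INTER_CUBIC)
cv2.imwrite('pics/t9z.png',np.hstack([z(A),z(T)]))
S0=cv2.imread('pics/scene0.png'); zz=lambda I:cv2.resize(I[185:265,160:245],None,fx=4.6,fy=4.6,interpolation=cv2.INTER_CUBIC)
cv2.imwrite('pics/s9z.png',np.hstack([zz(S0),zz(S)]))
d=cv2.absdiff(A,T).max(2); print('two-pillar area diff',d[120:230,80:200].max(),(d[120:230,80:200]>30).sum())
```

```text
{'t': 29.47, 'th': 4.095, 'r': 477.5, 'Ft': 0.2, 'Fr': -0.2, 'Fz': 0.5, 'op': 85.0}
two-pillar area diff 22 0
```

View pics/t9z.png

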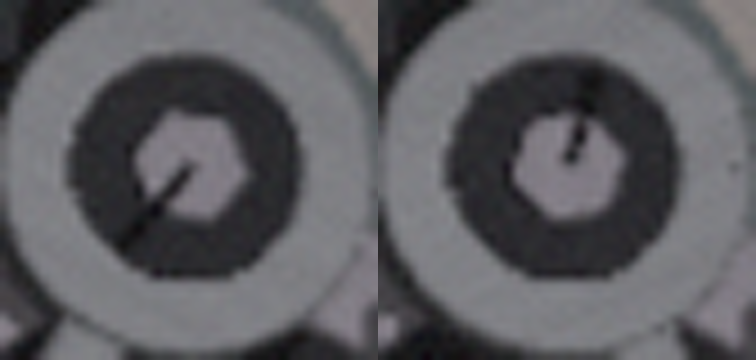

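View pics/s9z.png

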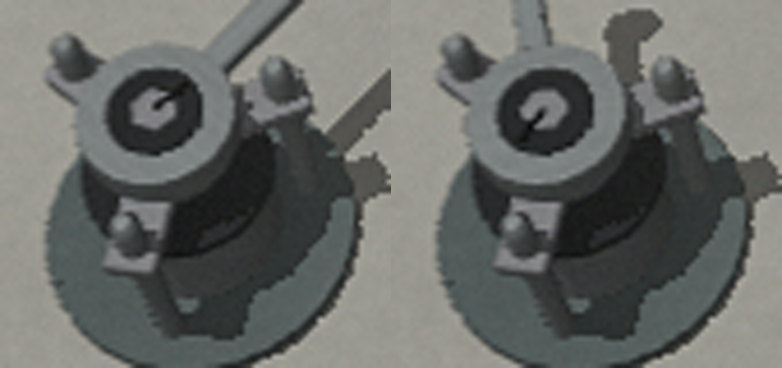

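View pics/t9.png

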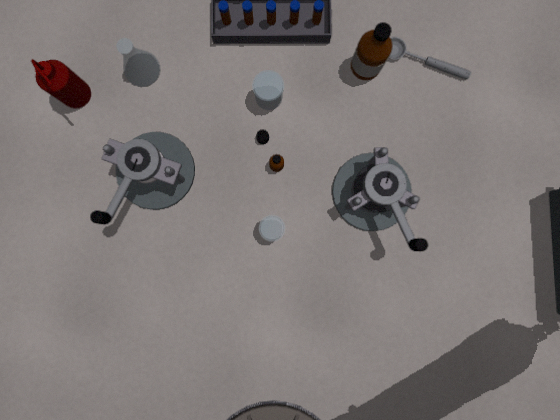

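The arm is clear. In the top crop the pointer moved from (192,165)→(122,250) to (570,160)→(593,80), about 2.73 rad clockwise. That agrees with the scene view and is unchanged since the bolt stopped. The two-pillar press is unchanged, so I'm handing in.

Run:
```python
from bench import ctrl
print(ctrl.get_state()['time']); ctrl.sign_off()
```

```text
29.5667
the job is handed in; nothing more can be done
```

I tightened the clamp bolt of the three-pillar press until it would turn no further, then let go and handed the job in at 29.6 s. I took three full strokes plus a short confirming push, then opened the gripper and moved the arm back to its start pose, clear of everything.

- **Bolt turn:** both cameras show the pointer turned about 2.73 rad clockwise. If the pointer starts from the press's −x, which is my assumption, the bolt reads about 3.45 against 3.5, and a pointer reading can be off by about 0.06 rad.
- **At its stop:** the whole third stroke and a final 11–12 N push no longer moved the pointer, where turning the bolt had taken about 4 N. In the third stroke the force rose to about 13 N and dropped several times while the handle still moved, so the ratchet seems to slip over at the stop. The task text doesn't mention that.
- **After letting go:** the pointer stayed where it was. The two-pillar press looks the same in the top view before and after.
- **Not checked:** I could not see the foot on the lid directly, because the deck hides it. That it is pressed home is inferred from the pointer and the forces. An automatic line fit of the pointer also failed because of the dark ring, so I read the pointer angles off enlarged pictures by eye.

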